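Seat the splined gear and hold it down on its spring

TASK

Fit the gear with the square hub onto the splined upright shaft of the gear trainer: turn it until the splines mesh, slide it down to the spring collar, then press it fully home against the spring. Finish while still holding it pressed down, so that somebody can slip in the retaining pin; do not let go. Leave the round-hub gear, the wood offcut and the screw tin where they are.

Things in the scene. Friction and masses are not known exactly. Their poses are not given: they have to be found in the camera images.
- gear: The gear to fit: loose steel, lying flat, 0.10 to 0.21 kg. Toothed wheel 76 mm across, 12 mm thick, with a SQUARE hub 34 x 34 mm rising to z = 45; grip it across two opposite flats. Origin on the axis at the underside, z up the axis, x and y square to the flats. Cross-shaped bore right through: slots 10 mm wide, 25 mm long, along x and along y.
- round_hub_gear: The other loose steel gear: same wheel (76 mm across, 12 mm thick) and same height of 45 mm, but a ROUND hub 34 mm in diameter with a plain round bore. Origin on the axis at the underside. The two gears may lie in either order. To be left alone.
- shaft_top (a point): Centre of the top of the trainer's upright steel shaft, 60 mm above the bench, z up. Its section is a cross: wings 8 mm wide, 22 mm across, along this point's x and y (top 3 mm reduced to 6 by 20 as lead-in). The gear goes on at any of four quarter turns, 1 mm clear each side; unaligned it stops on the shaft's top. The shaft turns about z, stiffly (0.15 N m).
- collar_top (a point): Centre of the upper face of the spring collar, a steel disc 42 mm across round the shaft. Unpressed it stands 37 mm above the bench, so the gear slides 23 mm down the shaft before it meets it. The gear's underside then rests on it; the gear's weight alone does not press it down.
- collar (a joint): Travel of the spring collar in m: 0 when up, 0.010 when fully down (stop). It starts to move at about 3.6 N and needs about 10 N at the stop; it springs back when let go. Fully home the gear's underside is 27 mm above the bench, the hub's top 72 mm.
- offcut: Bystander: beech offcut, 60 x 85 x 24 mm, origin at the centre of its underside.
- screw_tin: Bystander: open round tin of screws, 73 mm across, 54 mm high, origin at the centre of its underside.
- trainer: The gear trainer, fixed to the bench: plywood board 150 (x) x 130 (y) x 16 mm, origin at the centre of its underside; the splined shaft stands in its middle. A brass bush 26 mm high above the bench stands 62 mm from the shaft, on the board's -x side.
- screen_end (a point): Upper near corner of the fixed wire-mesh bench screen, an obstacle to keep clear of, 255 mm high. From this corner one upright wing runs 300 mm along +x to a post, whence another runs 300 mm along +y and others farther off. The near wing stands between the vice on the right and the gears; reach over or round it.
Mind the look-alikes: they are no part of the job. Leave any purple look-alike of the gear alone.

How it is judged:
By the outcome, as a careful person would: the job done as asked, in the order asked, and still so for the second after the job is handed in, while the arm keeps its last pose, push and grip.
It also fails if it takes over 48 s, if anything falls off the work surface, if the arm or the gripper's body presses on something with over 40 N, if the wrist force passes 120 N, or if a joint passes its speed limit or range.

ROBOT

A 6-joint arm with a two-finger parallel gripper is mounted at the origin on a cart in front of the work surface, level with it; the furniture and walls round the work are solid. World frame = base frame: x ahead of the robot, y to its left, z up, the work surface at z = 0. Lengths are in m, angles in rad, forces in N, time in s.
With the tool pointing down it reaches from about 0.225 to 0.875 m from the base axis. Payload 3.4 kg.
Tool frame: the origin (TCP) lies between the finger pads; the fingertips stand 11 mm ahead of it and the grasp point (between the pads) lies 8 mm behind it; z points along the fingers, y is the line along which they close (so a half turn about z gives the same grasp; the last joint's range is limited). The gripper opens to 85 mm and grips with 20 to 120 N. Pads are 22 mm wide; open, the fingers measure 114 mm over their backs; the gripper's body (76 mm by 85 mm) begins 54 mm behind the grasp point. The pads swing forward as they close: fully open they stand 13 mm farther back than shut.
Start: joints at [1.052, 0.276, 1.505, -0, 1.361, -0.121], TCP at [0.223, 0.53, 0.242] pointing down, gripper open.
Joint ranges: [-2.89, 2.89], [-0.75, 2.08], [0.22, 2.7], [-1.18, 4.32], [0.11, 2.71], [-2.7, 2.7]. Speed limits (rad/s): [2.57, 2.57, 3.14, 3.14, 3.14, 3.14].

INTERFACE

Orientations are given as a unit quaternion [w, x, y, z].
In Python, from rig import sensors, eyes, manip gives the robot as it stands.
- The arm moves only by the tool drive_tool, never from a script. Its argument "deltas" is a list of rows, each an object with "linear": the shift along the world's x, y, z in mm, a list of three; "twist": the turn about the world's z in degrees; "claw": the opening, from 0 (shut) to 1 (fully open). In form: [{"linear": [tx, ty, tz], "twist": twist, "claw": claw}, ...]. A call has 1 to 12 rows; each row is the pose to reach, as a shift and turn from the pose commanded when the call began; what a row does not reach only later rows make up. A row lasts 1/12 s, in which the tool goes at most 41.7 mm and 7.16 degrees, less where a joint would pass 70% of its speed; a pose out of reach is approached as far as the arm can. A call with a gripper value outside its range is refused whole. The fingers move at their own pace and stop on an object; "squeeze" is the grip in N (left out, the last holds). Time passes only in rows, so rows that repeat a pose let the fingers close. It gives the time, the measured TCP pose, the force, the opening and the grip force at its end, in the units of the state.
- sensors.get_state(): the state, without advancing time (a new reading comes with each control period).
- eyes.get_image(name): name is "scene" or "top"; returns the picture (480x640x3 uint8, red, green, blue); there is no depth.
- eyes.camera_model(name): a dict with "intrinsics" (3x3 intrinsics, pixels), "R" (3x3) and "t" (3): a world point X has camera coordinates R X + t. Camera axes: x right, y down, z forward; pixel columns grow to the right and rows downward; lengths in m; the calibration is good to about 2 mm. A picture is of the moment at which its call begins. camera_model takes no time and is no camera call.
- manip.sign_off(): hands the job in; it is judged then, once.
The state is a dict: "clock": time; "qpos": joint angles; "qd": joint speeds; "effort": joint torques, N m; "position": TCP position; "ee_rot": TCP orientation; "contact_force": force on the tool from outside, world axes, zero at the start; "moment": the same for the moment, N m; "width": finger opening in m; "gripper_force": force on a finger pad.
Only numpy, scipy, OpenCV 4.12 (cv2) and the standard library are available. Lean on these libraries where they do the work, as an engineer would, in place of code of your own. Each camera call takes 0.05 s, during which the arm holds its last target. There are 200 camera calls.

## Working session

There is one attempt and no reset: what is moved stays moved. The work goes in short steps, Python scripts to look and compute and a tool call to move; the robot and the scene stay as the last step left them, time stands still between calls to the robot, and variables do not carry over. Pictures are saved under pics/ and viewed, at most 10 in all, crops included, and the job is handed in when it is done.

Besides the shell and the picture viewer there is one more tool, called after ">>>" by a JSON object that holds its "fn" and its "kwargs", one argument or row to a line. drive_tool: Moves the arm, as the interface text tells. Its arguments: {"type":"object","properties":{"deltas":{"type":"array","items":{"type":"object","properties":{"linear":{"type":"array","items":{"type":"number"}},"twist":{"type":"number"},"claw":{"type":"number"}}}},"squeeze":{"type":"number"}},"required":["deltas"]}

```bash
mkdir -p pics; ls
python3 - <<'E'
from rig import sensors, eyes, manip
import cv2
for n in("scene","top"):
    cv2.imwrite(f"pics/{n}0.png",eyes.get_image(n)[:,:,::-1]); m=eyes.camera_model(n); print(n,m["intrinsics"],m["R"],m["t"])
s=sensors.get_state(); print(s)
E
```

```text
pics
scene [[483.54622103   0.         313.83514482]
 [  0.         483.54622103 239.30758758]
 [  0.           0.           1.        ]] [[ 0.64778838 -0.7615883   0.01880098]
 [-0.55994124 -0.49271617 -0.66610553]
 [ 0.51656173  0.42096798 -0.74562051]] [-0.4705339   0.40646337  0.94890002]
top [[439.30065865   0.         312.56018502]
 [  0.         439.30065865 237.25069264]
 [  0.           0.           1.        ]] [[ 0.01322725 -0.99943381  0.03093692]
 [-0.99859039 -0.01479397 -0.05097423]
 [ 0.05140305 -0.03021906 -0.99822068]] [-0.13683618  0.58044861  1.24253694]
{'clock': 0.1, 'qpos': array([ 1.05200727e+00,  2.76544694e-01,  1.50600672e+00,  3.42318118e-05,
        1.36074265e+00, -1.21012367e-01]), 'qd': array([-7.72849266e-05, -2.24103173e-03, -5.11494307e-03,  2.69321974e-04,
       -2.82012208e-04,  1.03535794e-03]), 'effort': array([ 1.31264936e-03, -4.17699552e+01, -2.46406013e+01, -1.85211998e-04,
        5.80301028e-03, -4.09855522e-05]), 'position': array([0.22250601, 0.52969997, 0.24151877]), 'ee_rot': array([-2.83410400e-04,  1.97583155e-01,  9.80285761e-01, -8.02281720e-04]), 'contact_force': array([-0.45451121,  0.45606042,  0.11472931]), 'moment': array([ 0.00592697, -0.00181483, -0.00471157]), 'gripper_force': 0.0, 'width': 0.08564129248745067}
```

View pics/scene0.png

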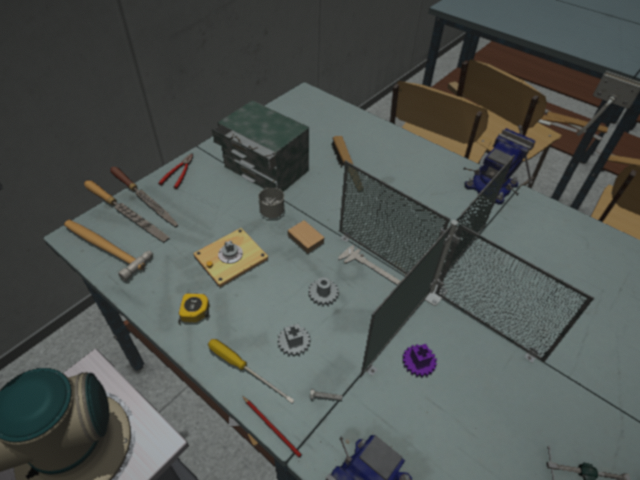

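View pics/top0.png

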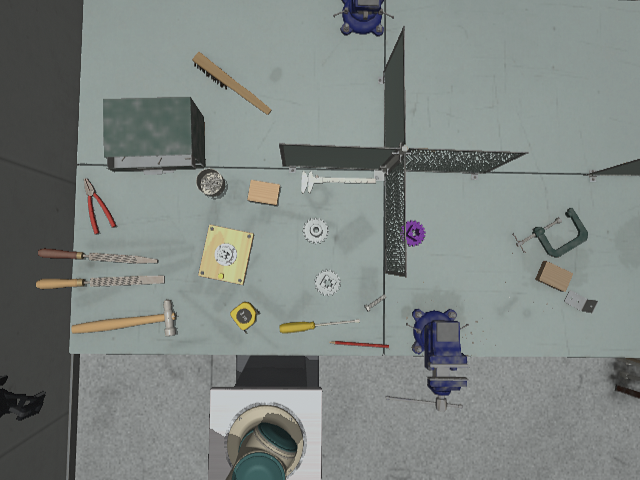

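The scene picture shows the trainer near (231,252), a square-hub gear near (293,340) and a round-hub gear near (323,290). In the top picture they are at about (227,254), (327,283) and (316,230). The purple look-alike is beyond the screen. I'll zoom in on these.

Run:
```python
import cv2,numpy as np
t=cv2.imread("pics/top0.png"); s=cv2.imread("pics/scene0.png")
def c(i,u,v,h=25,w=33,n="" ):
    o=cv2.resize(i[v-h:v+h,u-w:u+w],(400,300),interpolation=cv2.INTER_CUBIC)
    for k in range(0,2*w,10): cv2.putText(o,str(u-w+k),(int(k*400/2/w),8),0,.3,(0,0,255),1)
    for k in range(0,2*h,10): cv2.putText(o,str(v-h+k),(0,int(k*300/2/h)+4),0,.3,(0,0,255),1)
    return o
cv2.imwrite("pics/m.png",np.vstack([np.hstack([c(t,327,283),c(t,227,254,30,40)]),np.hstack([c(s,293,340),c(s,231,252,30,40)])]))
```

```text
(no output)
```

View pics/m.png

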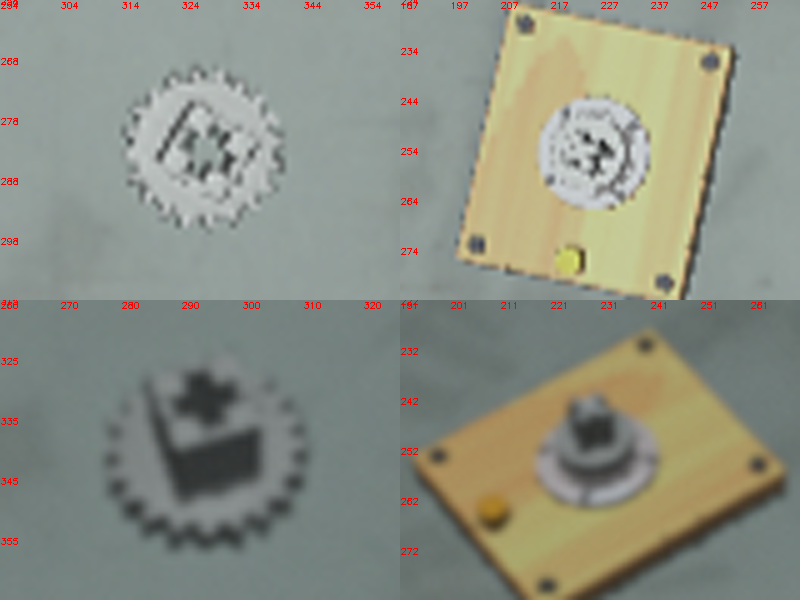

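```bash
cat > fit.py <<'E'
import cv2,numpy as np
from rig import eyes
from scipy.optimize import minimize
S=8
M={n:eyes.camera_model(n) for n in("scene","top")}
def proj(n,P):
    m=M[n]; c=np.atleast_2d(P)@np.array(m["R"]).T+m["t"]; p=c@np.array(m["intrinsics"]).T; return p[:,:2]/p[:,2:]
def back(n,uv,z):
    m=M[n]; R=np.array(m["R"]); d=R.T@np.linalg.solve(m["intrinsics"],[*uv,1]); o=-R.T@m["t"]; return (o+d*(z-o[2])/d[2])
def circ(r,k=64): a=np.arange(k)*2*np.pi/k; return np.c_[r*np.cos(a),r*np.sin(a)]
def cross(w,l):
    w/=2;l/=2; return np.array([(l,-w),(l,w),(w,w),(w,l),(-w,l),(-w,w),(-l,w),(-l,-w),(-w,-w),(-w,-l),(w,-l),(w,-w)])
def sq(a,b): return np.array([(a,b),(-a,b),(-a,-b),(a,-b)])
# prism: polygon, z0, z1, label top, label side ('n' sides by quadrant if smooth False)
def render(n,prisms,pose,win):
    u0,v0,u1,v1=win; im=np.zeros(((v1-v0)*S,(u1-u0)*S),np.uint8)
    x,y,yaw=pose; c,s=np.cos(yaw),np.sin(yaw); Rz=np.array([[c,-s],[s,c]]).T
    cam=-np.array(M[n]["R"]).T@M[n]["t"]
    def fill(P3,l):
        q=(proj(n,P3)+.5-[u0,v0])*S-.5
        cv2.fillPoly(im,[np.round(q*16).astype(np.int32)],int(l),shift=4)
    for poly,z0,z1,lt,ls in prisms:
        p=poly@Rz+[x,y]
        if ls:
            F=[]
            for i in range(len(p)):
                a,b=p[i],p[(i+1)%len(p)]; nrm=np.array([b[1]-a[1],a[0]-b[0]]); mid=(a+b)/2
                if nrm@(cam[:2]-mid)>0:
                    k=0 if len(p)>20 else int(np.round((np.arctan2(nrm[1],nrm[0])-yaw)/(np.pi/2)))%4
                    F.append((-np.hypot(*(cam[:2]-mid)),ls+k,[[*a,z0],[*b,z0],[*b,z1],[*a,z1]]))
            for _,l,q in sorted(F,key=lambda f:f[0]): fill(np.array(q),l)
        fill(np.c_[p,np.full(len(p),z1)],lt)
    return im
def cost(n,img,prisms,pose,win,blur):
    L=render(n,prisms,pose,win); u0,v0,u1,v1=win
    A=[]
    for l in np.unique(L):
        a=cv2.resize((L==l).astype(np.float32),(u1-u0,v1-v0),interpolation=cv2.INTER_AREA)
        if blur: a=cv2.GaussianBlur(a,(0,0),blur)
        A.append(a.ravel())
    A=np.array(A).T; B=img[v0:v1,u0:u1].reshape(-1,3).astype(float)
    w,*_=np.linalg.lstsq(A,B,rcond=None); return np.sqrt(np.mean((A@w-B)**2))
GEAR=[(circ(.0365),0,.012,1,2),(circ(.032),.012,.012,3,0),(sq(.017,.017),.012,.045,4,5),(cross(.010,.025),.045,.045,9,0)]
BOARD=[(sq(.075,.065),0,.016,1,2)]
SHAFT=[(circ(.021),.034,.037,1,2),(cross(.008,.022),.037,.057,3,4),(cross(.006,.020),.057,.060,8,10)]
def fit(n,img,prisms,x0,y0,yaws,win,blur,free=(1,1,1)):
    best=[]
    for yw in yaws:
        r=minimize(lambda d:cost(n,img,prisms,(x0+d[0]/1e3,y0+d[1]/1e3,yw+d[2]/50),win,blur),[0,0,0],method="Nelder-Mead",
          options=dict(initial_simplex=[[0,0,0],[3,0,0],[0,3,0],[0,0,5]],xatol=.03,fatol=1e-4))
        best.append((round(r.fun,3),round(x0+r.x[0]/1e3,4),round(y0+r.x[1]/1e3,4),round(np.degrees(yw+r.x[2]/50),1)))
    return sorted(best)
E
cat > run1.py <<'E'
from fit import *
I={n:cv2.imread(f"pics/{n}0.png")for n in M}
print("tin",back("top",(211,183),.054)," offcut",back("top",(264,193),.024),"roundgear",back("top",(316,230),.045))
print("screen end",back("top",(395,275),.255),back("scene",(372,313),.255))
g=back("top",(327.5,282.5),.012); b=back("top",(227.5,254),.016); print(g,b)
R=np.radians
for n,w,wb,bl in(("top",(308,263,348,303),(190,216,264,292),.5),("scene",(270,315,320,365),(185,218,280,292),.8)):
    for r in fit(n,I[n],GEAR,g[0],g[1],R([0,22,45,68]),w,bl)[:3]: print(n,"gear",r)
    for r in fit(n,I[n],BOARD,b[0],b[1],R([-15,-5,5,15]),wb,bl)[:2]: print(n,"board",r)
E
time python3 run1.py
```

```text
tin [0.72721927 0.15688374 0.054     ]  offcut [0.70641318 0.0119325  0.024     ] roundgear [ 0.60137792 -0.13721924  0.045     ]
screen end [ 0.48493029 -0.31458067  0.255     ] [ 0.48343164 -0.33720611  0.255     ]
[ 0.45334976 -0.17338628  0.012     ] [0.5310356  0.11286723 0.016     ]
top gear (np.float64(13.103), np.float64(0.4541), np.float64(-0.1723), np.float64(60.9))
top gear (np.float64(13.106), np.float64(0.4538), np.float64(-0.1723), np.float64(60.1))
top gear (np.float64(13.108), np.float64(0.4538), np.float64(-0.1721), np.float64(59.8))
top board (np.float64(15.469), np.float64(0.5315), np.float64(0.1186), np.float64(-10.6))
top board (np.float64(15.473), np.float64(0.5309), np.float64(0.1187), np.float64(-10.6))
scene gear (np.float64(5.374), np.float64(0.4551), np.float64(-0.1698), np.float64(58.5))
scene gear (np.float64(5.409), np.float64(0.455), np.float64(-0.17), np.float64(58.0))
scene gear (np.float64(5.413), np.float64(0.4553), np.float64(-0.1699), np.float64(-31.0))
scene board (np.float64(13.634), np.float64(0.5312), np.float64(0.1212), np.float64(-10.6))
scene board (np.float64(13.634), np.float64(0.5313), np.float64(0.1211), np.float64(-10.6))
real	0m3.071s
user	0m5.150s
sys	0m0.071s
```

```bash
cat > run2.py <<'E'
from fit import *
I={n:cv2.imread(f"pics/{n}0.png")for n in M}
R=np.radians
for n,w,b,bl in(("top",(215,240,241,268),(.5312,.1187),.5),("scene",(214,232,248,270),(.5312,.1212),.8)):
  for fl in(.028,.031,.034):
    P=[(circ(fl),.016,.022,20,21)]+SHAFT
    for r in fit(n,I[n],P,*b,R([0,15,30,45,60,75]),w,bl)[:3]: print(n,fl,*map(float,r))
def c(i,u,v,h=18,w=24):
    return cv2.resize(i[v-h:v+h,u-w:u+w],(400,300),interpolation=cv2.INTER_CUBIC)
cv2.imwrite("pics/m2.png",np.hstack([c(I["top"],227,254),c(I["scene"],231,250)]))
E
python3 run2.py
```

```text
top 0.028 18.01 0.5301 0.1183 20.4
top 0.028 18.101 0.5304 0.1185 18.3
top 0.028 18.129 0.5302 0.1182 21.4
top 0.031 16.61 0.5303 0.1181 18.3
top 0.031 16.762 0.5304 0.1185 19.9
top 0.031 16.789 0.5299 0.1183 20.3
top 0.034 17.64 0.5298 0.1186 20.5
top 0.034 17.672 0.5301 0.1183 20.4
top 0.034 17.715 0.5301 0.1185 20.7
scene 0.028 13.731 0.5292 0.1183 12.6
scene 0.028 13.745 0.5292 0.1183 17.1
scene 0.028 13.789 0.5293 0.1184 90.1
scene 0.031 13.491 0.5294 0.1186 19.5
scene 0.031 13.495 0.5296 0.1184 9.2
scene 0.031 13.563 0.5293 0.1183 89.0
scene 0.034 13.701 0.5295 0.1183 9.3
scene 0.034 13.703 0.5293 0.1186 20.9
scene 0.034 13.764 0.5296 0.1182 90.1
```

View pics/m2.png

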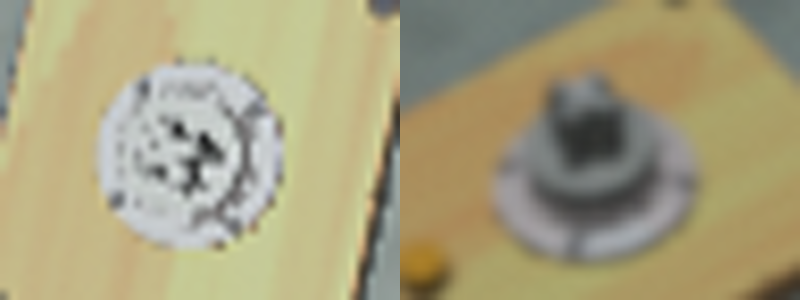

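The close-up shows the collar and cross shaft on a white flange, with the shaft centred near (227,254) in the top view and about (230,245) in the scene view. I'll refine the collar model to pin down the yaw.

```bash
cat > run3.py <<'E'
from fit import *
I={n:cv2.imread(f"pics/{n}0.png")for n in M}
R=np.radians
for n,w,b,bl in(("top",(213,239,243,270),(.5312,.1187),.5),("scene",(214,230,250,270),(.5312,.1212),.8)):
  for z0,ft in((.031,.018),(.027,.018),(.022,.018),(.022,.016)):
    P=[(sq(.075,.065),0,.016,30,31),(circ(.031),.016,ft,20,21),(circ(.021),z0,.037,1,2)]+SHAFT[1:]
    rs=[]
    for yw in range(0,90,5):
      f=lambda d:cost(n,I[n],P[1:],(b[0]+d[0]/1e3,b[1]+d[1]/1e3,R(yw)),w,bl)
      r=minimize(f,[0,0],method="Nelder-Mead",options=dict(initial_simplex=[[0,0],[2,0],[0,2]],xatol=.05,fatol=1e-3))
      rs.append((round(float(r.fun),2),yw,*np.round(r.x,1)))
    print(n,z0,ft,[tuple(map(float,q)) for q in sorted(rs)[:4]], "worst",max(rs)[0])
E
python3 run3.py
```

```text
top 0.031 0.018 [(15.16, 20.0, -0.8, -0.3), (15.37, 25.0, -1.0, -0.1), (15.39, 15.0, -1.1, -0.1), (16.28, 10.0, -0.6, -1.0)] worst 19.91
top 0.027 0.018 [(14.98, 20.0, -1.1, -0.0), (15.23, 15.0, -1.0, -0.1), (15.45, 25.0, -1.1, -0.1), (16.29, 10.0, -0.5, -0.7)] worst 19.9
top 0.022 0.018 [(15.08, 20.0, -0.8, 0.1), (15.45, 15.0, -0.9, 0.1), (15.46, 25.0, -1.2, 0.1), (16.27, 10.0, -0.7, 0.1)] worst 19.95
top 0.022 0.016 [(15.36, 20.0, -1.1, 0.2), (15.67, 15.0, -0.6, 0.1), (15.83, 25.0, -1.1, -0.0), (16.71, 10.0, -0.9, 0.1)] worst 20.26
scene 0.031 0.018 [(15.44, 15.0, -0.6, -1.1), (15.45, 10.0, -0.6, -1.2), (15.46, 20.0, -0.8, -1.4), (15.48, 5.0, -0.8, -1.4)] worst 15.8
scene 0.027 0.018 [(15.03, 15.0, 0.1, -0.5), (15.05, 20.0, -0.2, -0.5), (15.07, 10.0, 0.1, -0.6), (15.08, 25.0, -0.2, -0.4)] worst 15.41
scene 0.022 0.018 [(14.76, 15.0, 0.8, 0.7), (14.77, 10.0, 0.9, 0.8), (14.77, 20.0, 1.0, 0.8), (14.81, 25.0, 1.1, 0.8)] worst 15.17
scene 0.022 0.016 [(14.99, 15.0, 1.4, 1.2), (15.01, 10.0, 1.2, 1.1), (15.02, 20.0, 0.9, 1.0), (15.05, 25.0, 1.0, 1.2)] worst 15.4
```

Shaft yaw is about 19°, and the gear is at about (0.4545, −0.171) with yaw about 60°. The finger axis is at 67.2° now, so the twist needed is −7°. Moving above the gear.

>>> {"fn": "drive_tool", "kwargs": {
  "deltas": [
    {"linear": [70, -200, -20], "twist": -3, "claw": 1},
    {"linear": [70, -200, -20], "twist": -3, "claw": 1},
    {"linear": [70, -200, -20], "twist": -3, "claw": 1},
    {"linear": [140, -420, -40], "twist": -7, "claw": 1},
    {"linear": [232, -701, -60], "twist": -7, "claw": 1},
    {"linear": [232, -701, -60], "twist": -7, "claw": 1},
    {"linear": [232, -701, -60], "twist": -7, "claw": 1},
    {"linear": [232, -701, -60], "twist": -7, "claw": 1},
    {"linear": [232, -701, -60], "twist": -7, "claw": 1},
    {"linear": [232, -701, -60], "twist": -7, "claw": 1},
    {"linear": [232, -701, -60], "twist": -7, "claw": 1},
    {"linear": [232, -701, -60], "twist": -7, "claw": 1}
  ],
  "squeeze": 100
}}

```text
clock: 1.1
position: [0.3799, 0.0554, 0.2009]
ee_rot: [0.0, 0.257, 0.966, 0.0]
contact_force: [1.0, 0.5, -0.4]
width: 0.085
gripper_force: 0.0
```

```bash
cat > st.py <<'E'
from rig import sensors
import numpy as np
s=sensors.get_state(); q=s["ee_rot"]; a=np.degrees(2*np.arctan2(q[2],q[1]))-90
print("t",round(s["clock"],2),"p",np.round(s["position"],4),"yaw(finger axis)",round(a%180,2),"tilt",np.round(q,3),"F",np.round(s["contact_force"],1),"M",np.round(s["moment"],2),"w",round(s["width"],4),"g",round(s["gripper_force"],1),"q",np.round(s["qpos"],2))
E
python3 st.py
```

```text
t 1.1 p [0.3799 0.0554 0.2009] yaw(finger axis) 60.21 tilt [0.    0.257 0.966 0.   ] F [ 1.   0.5 -0.4] M [ 0.04 -0.02  0.01] w 0.085 g 0.0 q [-0.04  0.01  1.94  0.    1.19 -1.09]
```

>>> {"fn": "drive_tool", "kwargs": {
  "deltas": [
    {"linear": [74, -220, -60], "twist": 0, "claw": 1},
    {"linear": [74, -220, -60], "twist": 0, "claw": 1},
    {"linear": [74, -220, -60], "twist": 0, "claw": 1},
    {"linear": [74, -220, -60], "twist": 0, "claw": 1},
    {"linear": [74, -220, -60], "twist": 0, "claw": 1},
    {"linear": [74, -220, -60], "twist": 0, "claw": 1},
    {"linear": [74, -220, -60], "twist": 0, "claw": 1},
    {"linear": [74, -220, -60], "twist": 0, "claw": 1},
    {"linear": [74, -220, -60], "twist": 0, "claw": 1},
    {"linear": [74, -220, -60], "twist": 0, "claw": 1}
  ]
}}

```text
clock: 1.93
position: [0.4534, -0.1613, 0.1411]
ee_rot: [-0.0, 0.257, 0.967, 0.0]
contact_force: [0.3, 0.1, 1.4]
width: 0.0854
gripper_force: 0.0
```

```bash
python3 st.py
```

```text
t 1.93 p [ 0.4534 -0.1613  0.1411] yaw(finger axis) 60.26 tilt [-0.     0.257  0.967  0.   ] F [0.3 0.1 1.4] M [-0.01  0.01 -0.04] w 0.0854 g 0.0 q [-0.49  0.22  1.86  0.    1.07 -1.54]
```

>>> {"fn": "drive_tool", "kwargs": {
  "deltas": [
    {"linear": [1, -10, -40], "twist": 0, "claw": 1},
    {"linear": [1, -10, -75], "twist": 0, "claw": 1},
    {"linear": [1, -10, -95], "twist": 0, "claw": 1},
    {"linear": [1, -10, -105], "twist": 0, "claw": 1},
    {"linear": [1, -10, -111], "twist": 0, "claw": 1},
    {"linear": [1, -10, -111], "twist": 0, "claw": 1},
    {"linear": [1, -10, -111], "twist": 0, "claw": 1}
  ]
}}

```text
clock: 2.52
position: [0.4555, -0.1721, 0.0307]
ee_rot: [0.001, 0.256, 0.967, -0.0]
contact_force: [-0.1, 1.0, -0.6]
width: 0.0852
gripper_force: 0.0
```

```bash
python3 st.py
python3 - <<'E'
from fit import *
I={}
for n in M:
    I[n]=eyes.get_image(n)[:,:,::-1]
    cv2.imwrite(f"pics/{n}1.png",I[n])
c=lambda i,u,v,h=37,w=50:cv2.resize(i[v-h:v+h,u-w:u+w],(400,300),interpolation=cv2.INTER_CUBIC)
cv2.imwrite("pics/m3.png",np.hstack([c(I["top"],327,283),c(I["scene"],293,330)]))
E
```

```text
t 2.52 p [ 0.4555 -0.1721  0.0307] yaw(finger axis) 60.28 tilt [ 0.001  0.256  0.967 -0.   ] F [-0.1  1.  -0.6] M [ 0.03 -0.01  0.01] w 0.0852 g 0.0 q [-0.5   0.37  1.99  0.    0.79 -1.56]
```

View pics/m3.png

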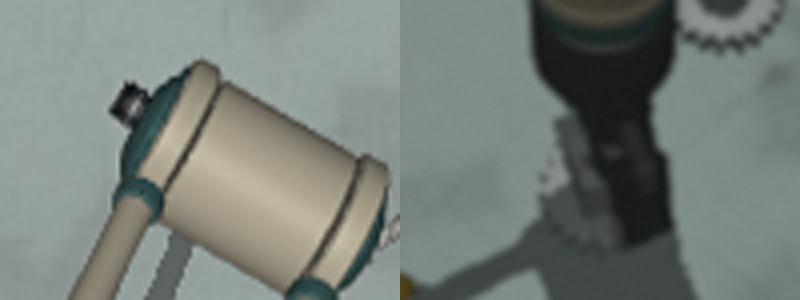

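The arm hides the gear from above. In the scene view the fingers straddle the hub at about (293,335). Closing the gripper.

>>> {"fn": "drive_tool", "kwargs": {
  "deltas": [
    {"linear": [0, 0, 0], "twist": 0, "claw": 0},
    {"linear": [0, 0, 0], "twist": 0, "claw": 0},
    {"linear": [0, 0, 0], "twist": 0, "claw": 0},
    {"linear": [0, 0, 0], "twist": 0, "claw": 0},
    {"linear": [0, 0, 0], "twist": 0, "claw": 0},
    {"linear": [0, 0, 0], "twist": 0, "claw": 0},
    {"linear": [0, 0, 0], "twist": 0, "claw": 0},
    {"linear": [0, 0, 0], "twist": 0, "claw": 0},
    {"linear": [0, 0, 0], "twist": 0, "claw": 0},
    {"linear": [0, 0, 0], "twist": 0, "claw": 0}
  ],
  "squeeze": 100
}}

```text
clock: 3.45
position: [0.4556, -0.1729, 0.0307]
ee_rot: [0.001, 0.257, 0.966, -0.0]
contact_force: [-1.1, 0.8, 5.2]
width: 0.0329
gripper_force: 100.5
```

```bash
python3 st.py
```

```text
t 3.45 p [ 0.4556 -0.1729  0.0307] yaw(finger axis) 60.2 tilt [ 0.001  0.257  0.966 -0.   ] F [-1.1  0.8  5.2] M [ 0.1   0.1  -0.09] w 0.0329 g 100.5 q [-0.51  0.37  1.99  0.    0.79 -1.56]
```

>>> {"fn": "drive_tool", "kwargs": {
  "deltas": [
    {"linear": [0, 0, 20], "twist": 0, "claw": 0},
    {"linear": [0, 0, 50], "twist": 0, "claw": 0},
    {"linear": [0, 0, 80], "twist": 0, "claw": 0},
    {"linear": [8, 30, 100], "twist": -6, "claw": 0},
    {"linear": [18, 68, 110], "twist": -12, "claw": 0},
    {"linear": [28, 106, 110], "twist": -18, "claw": 0},
    {"linear": [38, 144, 110], "twist": -24, "claw": 0},
    {"linear": [48, 182, 110], "twist": -30, "claw": 0},
    {"linear": [58, 220, 110], "twist": -36, "claw": 0},
    {"linear": [68, 258, 110], "twist": -41, "claw": 0},
    {"linear": [74, 282, 110], "twist": -41, "claw": 0},
    {"linear": [76, 291, 110], "twist": -41, "claw": 0}
  ]
}}

```text
clock: 4.45
position: [0.5315, 0.1221, 0.1395]
ee_rot: [-0.0, 0.578, 0.816, 0.001]
contact_force: [-0.2, 0.1, -1.5]
width: 0.0325
gripper_force: 99.9
```

>>> {"fn": "drive_tool", "kwargs": {
  "deltas": [
    {"linear": [0, 0, 0], "twist": 0, "claw": 0},
    {"linear": [0, 0, 0], "twist": 0, "claw": 0}
  ]
}}

```text
clock: 4.62
position: [0.5304, 0.1178, 0.1394]
ee_rot: [-0.0, 0.579, 0.816, -0.001]
contact_force: [0.2, -1.8, -0.9]
width: 0.0322
gripper_force: 99.9
```

```bash
python3 st.py
python3 - <<'E'
from fit import *
I={}
for n in M:
    I[n]=eyes.get_image(n)[:,:,::-1]
    cv2.imwrite(f"pics/{n}2.png",I[n])
c=lambda i,u,v,h=45,w=60:cv2.resize(i[v-h:v+h,u-w:u+w],(400,300),interpolation=cv2.INTER_CUBIC)
cv2.imwrite("pics/m4.png",np.hstack([c(I["top"],227,254),c(I["scene"],231,230)]))
E
```

```text
t 4.62 p [0.5304 0.1178 0.1394] yaw(finger axis) 19.29 tilt [-0.     0.579  0.816 -0.001] F [ 0.2 -1.8 -0.9] M [ 0.01 -0.01  0.03] w 0.0322 g 99.9 q [ 0.09  0.31  1.73 -0.    1.1  -0.24]
```

View pics/m4.png

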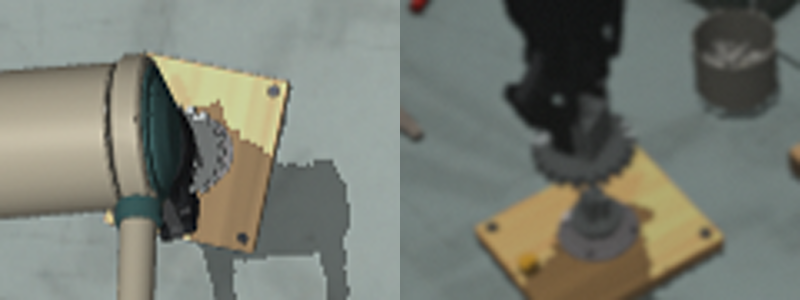

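The scene view shows the gear (near (226,235) in the full picture) held above the shaft (near (230,248)) and roughly in line with it. Lowering to just above the shaft top.

>>> {"fn": "drive_tool", "kwargs": {
  "deltas": [
    {"linear": [0, 0, -15], "twist": 0, "claw": 0},
    {"linear": [0, 0, -28], "twist": 0, "claw": 0},
    {"linear": [0, 0, -38], "twist": 0, "claw": 0},
    {"linear": [0, 0, -43], "twist": 0, "claw": 0},
    {"linear": [0, 0, -45], "twist": 0, "claw": 0},
    {"linear": [0, 0, -45], "twist": 0, "claw": 0},
    {"linear": [0, 0, -45], "twist": 0, "claw": 0}
  ]
}}

```text
clock: 5.3
position: [0.5315, 0.118, 0.0954]
ee_rot: [0.0, 0.579, 0.815, 0.0]
contact_force: [1.4, 0.5, -1.5]
width: 0.0324
gripper_force: 99.9
```

```bash
python3 st.py
```

```text
t 5.3 p [0.5315 0.118  0.0954] yaw(finger axis) 19.18 tilt [0.    0.579 0.815 0.   ] F [ 1.4  0.5 -1.5] M [ 0.02 -0.03 -0.01] w 0.0324 g 99.9 q [ 0.09  0.35  1.79 -0.    1.   -0.24]
```

>>> {"fn": "drive_tool", "kwargs": {
  "deltas": [
    {"linear": [0, 0, -2], "twist": 0, "claw": 0},
    {"linear": [0, 0, -4], "twist": 0, "claw": 0},
    {"linear": [0, 0, -5], "twist": 0, "claw": 0},
    {"linear": [0, 0, -6], "twist": 0, "claw": 0},
    {"linear": [0, 0, -7], "twist": 0, "claw": 0},
    {"linear": [0, 0, -7], "twist": 0, "claw": 0}
  ]
}}

```text
clock: 5.8
position: [0.5309, 0.1184, 0.0878]
ee_rot: [-0.0, 0.579, 0.815, -0.0]
contact_force: [-0.1, 0.1, -2.2]
width: 0.0321
gripper_force: 99.9
```

```bash
python3 st.py
```

```text
t 5.8 p [0.5309 0.1184 0.0878] yaw(finger axis) 19.22 tilt [-0.     0.579  0.815 -0.   ] F [-0.1  0.1 -2.2] M [-0.03  0.02 -0.02] w 0.0321 g 99.9 q [ 0.09  0.36  1.8  -0.    0.98 -0.24]
```

>>> {"fn": "drive_tool", "kwargs": {
  "deltas": [
    {"linear": [0, 0, -1], "twist": 0, "claw": 0},
    {"linear": [0, 0, -2], "twist": 0, "claw": 0},
    {"linear": [0, 0, -3], "twist": 0, "claw": 0},
    {"linear": [0, 0, -4], "twist": 0, "claw": 0},
    {"linear": [0, 0, -4], "twist": 0, "claw": 0}
  ]
}}

```text
clock: 6.22
position: [0.5312, 0.1184, 0.0839]
ee_rot: [0.0, 0.579, 0.815, 0.0]
contact_force: [0.7, 0.7, -1.8]
width: 0.0325
gripper_force: 99.9
```

```bash
python3 st.py
```

```text
t 6.22 p [0.5312 0.1184 0.0839] yaw(finger axis) 19.2 tilt [0.    0.579 0.815 0.   ] F [ 0.7  0.7 -1.8] M [-0.   -0.11  0.02] w 0.0325 g 99.9 q [ 0.09  0.37  1.8   0.    0.97 -0.24]
```

>>> {"fn": "drive_tool", "kwargs": {
  "deltas": [
    {"linear": [0, 0, -2], "twist": 0, "claw": 0},
    {"linear": [0, 0, -4], "twist": 0, "claw": 0},
    {"linear": [0, 0, -6], "twist": 0, "claw": 0},
    {"linear": [0, 0, -8], "twist": 0, "claw": 0},
    {"linear": [0, 0, -10], "twist": 0, "claw": 0},
    {"linear": [0, 0, -12], "twist": 0, "claw": 0},
    {"linear": [0, 0, -14], "twist": 0, "claw": 0},
    {"linear": [0, 0, -14], "twist": 0, "claw": 0}
  ]
}}

```text
clock: 6.88
position: [0.5313, 0.1184, 0.0696]
ee_rot: [0.0, 0.579, 0.815, 0.0]
contact_force: [1.2, 0.6, -2.3]
width: 0.0322
gripper_force: 99.9
```

```bash
python3 st.py
```

```text
t 6.88 p [0.5313 0.1184 0.0696] yaw(finger axis) 19.2 tilt [0.    0.579 0.815 0.   ] F [ 1.2  0.6 -2.3] M [ 0.07 -0.23 -0.02] w 0.0322 g 99.9 q [ 0.09  0.38  1.82  0.    0.94 -0.24]
```

>>> {"fn": "drive_tool", "kwargs": {
  "deltas": [
    {"linear": [0, 0, -1], "twist": 0, "claw": 0},
    {"linear": [0, 0, -2], "twist": 0, "claw": 0},
    {"linear": [0, 0, -3], "twist": 0, "claw": 0},
    {"linear": [0, 0, -4], "twist": 0, "claw": 0},
    {"linear": [0, 0, -5], "twist": 0, "claw": 0},
    {"linear": [0, 0, -6], "twist": 0, "claw": 0},
    {"linear": [0, 0, -7], "twist": 0, "claw": 0},
    {"linear": [0, 0, -7], "twist": 0, "claw": 0}
  ]
}}

```text
clock: 7.55
position: [0.5313, 0.1184, 0.0633]
ee_rot: [0.0, 0.579, 0.815, 0.0]
contact_force: [0.6, -0.3, 3.7]
width: 0.0325
gripper_force: 100.4
```

```bash
python3 st.py
```

```text
t 7.55 p [0.5313 0.1184 0.0633] yaw(finger axis) 19.21 tilt [0.    0.579 0.815 0.   ] F [ 0.6 -0.3  3.7] M [ 0.06 -0.01  0.  ] w 0.0325 g 100.4 q [ 0.09  0.39  1.83  0.    0.92 -0.24]
```

>>> {"fn": "drive_tool", "kwargs": {
  "deltas": [
    {"linear": [0, 0, -1], "twist": 0, "claw": 0},
    {"linear": [0, 0, -2], "twist": 0, "claw": 0},
    {"linear": [0, 0, -3], "twist": 0, "claw": 0},
    {"linear": [0, 0, -4], "twist": 0, "claw": 0},
    {"linear": [0, 0, -5], "twist": 0, "claw": 0},
    {"linear": [0, 0, -5], "twist": 0, "claw": 0}
  ]
}}

```text
clock: 8.05
position: [0.5313, 0.1184, 0.0584]
ee_rot: [0.0, 0.579, 0.815, 0.0]
contact_force: [-0.4, 0.9, 6.2]
width: 0.0321
gripper_force: 100.7
```

>>> {"fn": "drive_tool", "kwargs": {
  "deltas": [
    {"linear": [0, 0, -0.5], "twist": 0, "claw": 0},
    {"linear": [0, 0, -1], "twist": 0, "claw": 0},
    {"linear": [0, 0, -1], "twist": 0, "claw": 0}
  ]
}}

```text
clock: 8.3
position: [0.5313, 0.1184, 0.0577]
ee_rot: [0.0, 0.579, 0.815, 0.0]
contact_force: [-0.1, 0.0, 8.7]
width: 0.0324
gripper_force: 101.4
```

```bash
python3 st.py
```

```text
t 8.3 p [0.5313 0.1184 0.0577] yaw(finger axis) 19.21 tilt [0.    0.579 0.815 0.   ] F [-0.1  0.   8.7] M [-0.03  0.22  0.02] w 0.0324 g 101.4 q [ 0.09  0.4   1.83 -0.    0.91 -0.24]
```

>>> {"fn": "drive_tool", "kwargs": {
  "deltas": [
    {"linear": [0, 0, -0.5], "twist": 0, "claw": 0},
    {"linear": [0, 0, -1], "twist": 0, "claw": 0},
    {"linear": [0, 0, -1], "twist": 0, "claw": 0},
    {"linear": [0, 0, -1], "twist": 0, "claw": 0}
  ]
}}

```text
clock: 8.63
position: [0.5313, 0.1184, 0.0576]
ee_rot: [0.0, 0.579, 0.815, 0.0]
contact_force: [-2.2, 0.4, 14.9]
width: 0.0323
gripper_force: 102.1
```

```bash
python3 st.py
```

```text
t 8.63 p [0.5313 0.1184 0.0576] yaw(finger axis) 19.21 tilt [0.    0.579 0.815 0.   ] F [-2.2  0.4 14.9] M [-0.03  0.48  0.03] w 0.0323 g 102.1 q [ 0.09  0.4   1.83 -0.    0.91 -0.24]
```

The height has stalled and the force has jumped to about 15 N, so the gear is on the stop. A last look before handing in.

```bash
python3 - <<'E'
from fit import *
i=eyes.get_image("scene")[:,:,::-1]
cv2.imwrite("pics/m5.png",cv2.resize(i[195:285,171:291],(800,600),interpolation=cv2.INTER_CUBIC))
E
python3 st.py
```

```text
t 8.68 p [0.5313 0.1184 0.0577] yaw(finger axis) 19.21 tilt [0.    0.579 0.815 0.   ] F [-2.1 -0.2 13.8] M [-0.08  0.52 -0.04] w 0.0328 g 102.1 q [ 0.09  0.4   1.83 -0.    0.91 -0.24]
```

View pics/m5.png

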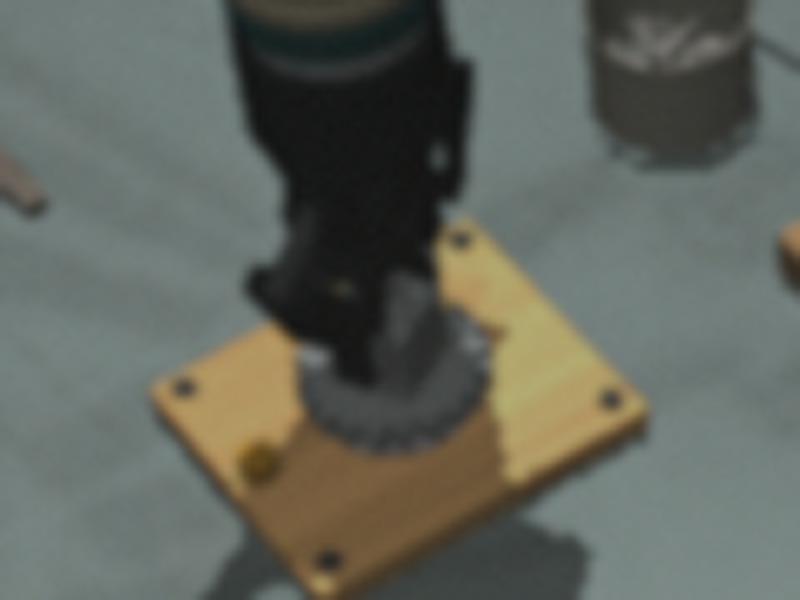

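The gear sits flat and low over the board's centre, around full-picture pixel (230,251). It is still gripped and pressed down, and the tin and offcut have not been disturbed.

```bash
python3 -c "
from rig import manip
print(manip.sign_off())"
```

```text
the job is handed in; nothing more can be done
None
```

The square-hub gear is meshed on the splined shaft and pressed to the collar's stop (underside about 27 mm above the bench, about 14 N on the wrist). It was still gripped and held down when I handed the job in at 8.7 s; no verdict came back.

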